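Set the speed of the seed shaker and start it

ROBOT

A 7-joint arm with a two-finger parallel gripper is mounted at the origin on the work surface. World frame = base frame: x ahead of the robot, y to its left, z up, the work surface at z = 0. Lengths are in mm, angles in rad, forces in N, time in s.
With the tool pointing down it reaches from about 425 to 825 mm from the base axis. Payload 3.6 kg.
Tool frame: the origin (TCP) lies at the very end of the fingers, on their centre line; the grasp point (between the pads) lies 19 mm behind it; y points along the fingers, x is the direction in which the jaws open and shut, and the axes are right-handed (so a half turn about y gives the same grasp; the last joint's range is limited). The gripper opens to 93 mm and grips with 3 to 60 N. Pads are 15 mm wide; open, the fingers measure 128 mm over their backs; the gripper's body (75 mm by 188 mm) begins 65 mm behind the grasp point.
Start: joints at [-1.23, 0.615, -0.013, 1.423, 0.008, 1.103, -0.04], TCP at [233.681, 606.51, 218.64] pointing down, gripper open.
Joint ranges: [-3.12, 3.12], [-0.3, 2.06], [-1.34, 1.32], [0.26, 2.42], [-1.36, 4.5], [0.01, 1.98], [-2.84, 2.84]. Speed limits (rad/s): [2.79, 2.79, 3.14, 3.14, 3.14, 3.14, 3.14].

INTERFACE

Orientations are given as a rotation vector (axis times angle).
In Python, from rig import arm, optics gives the robot as it stands.
- The arm moves only by the shell command python3 -m pendant 'ROWS' [OPENING] [FORCE]. ROWS is JSON, a list of rows, each a list of 6 numbers: the shift along the tool's x, y, z normalised to -1 to 1, where 1 is 0.025 m, then the turn, a rotation vector about the tool's x, y, z normalised to -1 to 1, where 1 is 0.1 rad. In form: [[x, y, z, rx, ry, rz], ...]. A call has 1 to 10 rows; each row shifts and turns the commanded pose from where the row before left it, along the tool's axes as they then stand; what a row does not reach is not made up. A row lasts 1/12 s, in which the tool goes at most 41.7 mm and 7.16 degrees, less where a joint would pass 70% of its speed; a pose out of reach is approached as far as the arm can. A call with a number of a shift or a turn outside -1 to 1 is refused whole. A call with a gripper value outside its range is refused whole. OPENING is the opening, from 0 (shut) to 1 (fully open), set as the call begins (- or left out, the last holds). The fingers move at their own pace and stop on an object; FORCE is the grip in N (left out, the last holds). Time passes only in rows, so rows that do not move let the fingers close. It gives the time, the measured TCP pose, the force and the opening at its end, in the units of the state.
- arm.observe(): the state, without advancing time (a new reading comes with each control period).
- optics.camera(name): name is "side" or "top" or "wrist"; returns a dict with "pixels" (384x512x3 uint8, red, green, blue), "fx", "fy", "cx", "cy" (pixels), "pose" (4x4, takes a point from camera to world coordinates); the wrist camera has in their place "T_tool_cam" (4x4, takes a point from camera to tool coordinates, whose origin is the TCP and whose axes are the tool frame's). Camera axes: x right, y down, z forward; pixel columns grow to the right and rows downward; lengths in mm; the calibration is good to about 2 mm. A picture is of the moment at which its call begins: read the wrist's pose just before it. There is no depth.
- arm.job_done(): hands the job in, once; it reports no verdict.
The state is a dict: "clock": time; "joints": joint angles; "joint_velocities": joint speeds; "tau": joint torques, N m; "tool_pos": TCP position; "eef_rot": TCP orientation; "ft_force": force on the tool from outside, world axes, zero at the start; "ft_torque": the same for the moment, N m; "grip_width": opening from 0.0 (shut) to 1.0 (fully open).
Only numpy, scipy, OpenCV 4.12 (cv2) and the standard library are available. Lean on these libraries where they do the work, as an engineer would, in place of code of your own. Each camera call takes 0.05 s, during which the arm holds its last target.

TASK

The jars of seed on the platform shaker are ready for their run. With a fingertip, gently drag the large speed dial round clockwise until its white pointer clicks in at the one long scale mark, then press the start button fully down and let it come up again. Leave the small timer dial as it is set, and do not pick up or shift the jars or anything else on the bench.

Things in the scene. Friction and masses are not known exactly. Their poses are not given: they have to be found in the camera images.
- shaker: Platform shaker, white housing 340 (x) by 330 (y) by 78 mm high, fixed; origin at the centre of its underside, x away from the operator, y left, z up. Its front top strip (its x -170 to -58 mm, 78 mm above the bench) is the control deck: large speed dial left, small timer dial middle, start button right. Behind it the platform (102 mm high, from x -47 mm) carries three jars between crossbars 150 mm high.
- speed_dial_centre (a point): Centre of the speed dial's flat top face, 92 mm above the bench, on its vertical axis; fixed to the shaker, with its axes. Black knurled disc 64 mm in diameter, face 3 mm above a guard collar 78 mm wide, so it cannot be gripped: press a fingertip down on the face about 22 mm off the axis and drag it round in an arc. It does not sink; 5 to 15 N is enough. White pointer line on its face.
- speed_dial (a joint): Angle of the speed dial, rad, growing clockwise from above. At 0 the pointer points to the shaker's +y, at 1.571 to its +x. Clicks at 0, 0.524, 1.047, 1.571, 2.094, 2.618, 3.142. Starts in one of the first three. Left free it springs into the nearest click; about 0.03 N m takes it to the next.
- long_mark (a point): Middle of the long scale mark on the deck, 48 mm from the dial's axis; the dial at 2.094 points to it. Seven white marks stand round the dial, 30 degrees apart, one at each click, from 41 mm off the axis outwards: six are 7 mm long and thin, this one is 15 mm long and wider.
- timer_dial_centre (a point): Centre of the top face of the small timer dial (36 mm in diameter, 92 mm above the bench, knurled, white pointer line); fixed to the shaker, with the shaker's axes. Must not be turned.
- timer_dial_pointer (a point): Outer end of the timer dial's pointer line, 16 mm from its axis. It must stay where it is.
- start_top (a point): Centre of the top of the start button when up, 100 mm above the bench: a round white push button 24 mm in diameter in a grey collar 40 mm wide, whose rim is 90 mm above the bench. Pressed straight down; this point sinks with it.
- start (a joint): Travel of the start button in m: 0 up, 0.006 fully down; sprung, 1.5 N starts it and 5 N takes it fully down; it comes up again when released.
- jar0: Loose seed jar, 64 mm in diameter, 100 mm tall, ribbed red cap, standing on the shaker's platform (right); origin at the centre of its underside. Leave it.
- jar1: Same jar, in the middle of the platform. Leave it.
- jar2: Same jar, on the left of the platform. Leave it.
- jar3: Larger seed jar, 74 mm in diameter, 125 mm tall, on the bench to the left. Leave it.
- jar4: Seed jar, 64 mm in diameter, 100 mm tall, on the bench to the left. Leave it.
- petri_dish: Covered petri dish, 90 mm in diameter, 15 mm tall, on the bench to the left, in front of the jars. Leave it.
- spare_cap: Loose ribbed red jar cap, 64 mm in diameter, 24 mm tall, on the bench to the right. Leave it.
- seed_spoon: Steel spoon, 180 mm long, lying on the bench to the right. Leave it.

How it is judged (in metres and radians):
On the way, in this order (a step that is already met when the one before it is completed fails the run):
1. the speed dial has clicked in at the long mark and rests there (value of joint speed_dial between 1.97 and 2.22 rad and velocity of joint speed_dial between -0.2 and 0.2 rad/s), for 0.3 s.
2. the start button is pressed fully down, the dial still at the long mark (value of joint start above 0.0048 m and value of joint speed_dial between 1.97 and 2.22 rad), for 0.05 s.
At the end, for the whole second after the job is handed in: The speed dial rests in the click at the long mark (2.094 rad, within 0.12 rad), the start button has been pressed fully down (at least 4.8 mm of its 6 mm) after the dial was set and is up again (within 1 mm), and the timer dial's pointer is within 4 mm of where it was (value of joint speed_dial between 1.97 and 2.22 rad and value of joint start below 0.001 m and distance of timer_dial_pointer from where it was at the start of the episode below 0.004 m); the robot touches nothing.
It fails at once if the timer dial was turned (its pointer moved more than 4 mm) (distance of timer_dial_pointer from where it was at the start of the episode above 0.004 m).
It fails at once if a jar on the shaker was lifted or shifted more than 15 mm (distance of any of jar0, jar1, jar2 from where it was at the start of the episode above 0.015 m).
It fails at once if something on the bench was lifted or shifted more than 15 mm (distance of any of jar3, jar4, petri_dish, spare_cap, seed_spoon from where it was at the start of the episode above 0.015 m).
It fails at once if the speed dial was squeezed or leaned on (over 40 N from the fingers) (contact force between the fingers and speed_dial above 40 N).
It also fails if it takes over 48 s, if anything falls off the work surface, if the arm or the gripper's body presses on something with over 40 N, if the wrist force passes 120 N, or if a joint passes its speed limit or range.

## Working session

There is one attempt and no reset: what is moved stays moved. The work goes in short steps, Python scripts to look and compute and a shell command to move; the robot and the scene stay as the last step left them, time stands still between calls to the robot, and variables do not carry over. Pictures are saved under pics/ and viewed, and the job is handed in when it is done.

```bash
ls; mkdir -p pics; python3 - <<'E'
from rig import arm, optics
import cv2,numpy as np
s=arm.observe()
for k,v in s.items(): print(k,np.round(v,4))
for n in ["side","top","wrist"]:
    c=optics.camera(n); cv2.imwrite(f"pics/{n}0.png",cv2.cvtColor(c["pixels"],cv2.COLOR_RGB2BGR))
    print(n,c["fx"],c["fy"],c["cx"],c["cy"]); print(np.round(c.get("pose",c.get("T_tool_cam")),4))
E
```

```text
pics
clock 0.0
joints [-1.2295  0.6159 -0.0126  1.4249  0.0081  1.1034 -0.0404]
joint_velocities [ 0.0005 -0.0006  0.0002 -0.0007 -0.001  -0.0017  0.001 ]
tau [-2.00000e-04 -4.58938e+01  2.09100e-01 -1.65740e+01 -6.11000e-02
  2.05000e-02  2.00000e-04]
tool_pos [233.4098 605.794  217.4868]
eef_rot [-1.3625 -0.9327  0.9361]
ft_force [ 0.2725 -0.0184  0.1849]
ft_torque [-0.0633  0.0339  0.0345]
grip_width 1.0016
side 406.49828715982596 406.49828715982596 257.03245816099826 192.59276439676083
[[ 8.139000e-01 -3.762000e-01  4.427000e-01 -2.614240e+01]
 [-5.809000e-01 -5.144000e-01  6.308000e-01 -9.109815e+02]
 [-9.600000e-03 -7.706000e-01 -6.372000e-01  9.677270e+02]
 [ 0.000000e+00  0.000000e+00  0.000000e+00  1.000000e+00]]
top 349.478090704116 349.478090704116 258.9019517455139 189.45405012958994
[[-2.3200000e-02 -9.7920000e-01  2.0140000e-01  3.7652980e+02]
 [-9.9970000e-01  2.4000000e-02  1.3000000e-03 -1.9008600e+01]
 [-6.1000000e-03 -2.0130000e-01 -9.7950000e-01  1.1886721e+03]
 [ 0.0000000e+00  0.0000000e+00  0.0000000e+00  1.0000000e+00]]
wrist 311.0611441374088 311.0611441374088 254.8999094705448 186.6175627524971
[[ 1.000000e+00 -8.000000e-04 -6.000000e-04  9.309000e-01]
 [ 4.000000e-04 -2.364000e-01  9.716000e-01 -1.663176e+02]
 [-9.000000e-04 -9.716000e-01 -2.364000e-01  6.520070e+01]
 [ 0.000000e+00  0.000000e+00  0.000000e+00  1.000000e+00]]
```

View pics/top0.png

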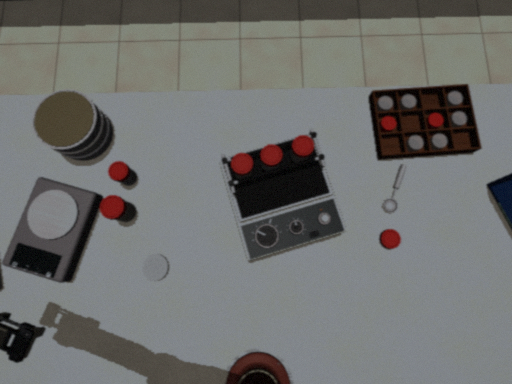

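View pics/side0.png

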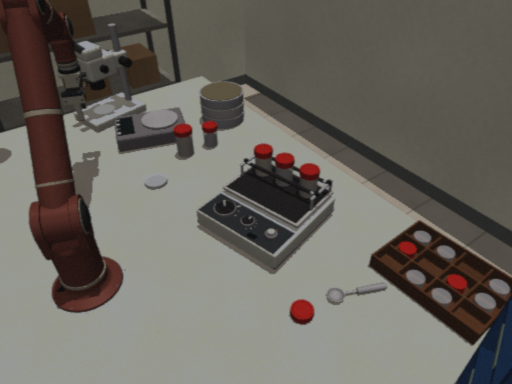

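View pics/wrist0.png

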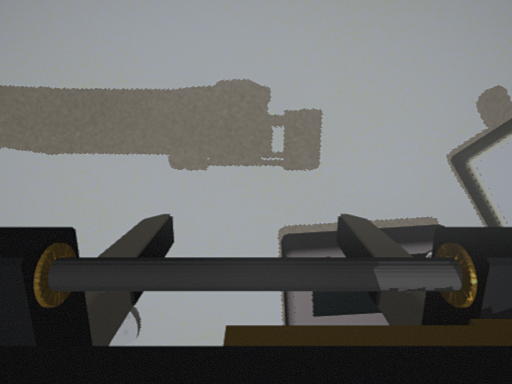

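```bash
python3 - <<'E'
from rig import arm
from scipy.spatial.transform import Rotation as R
import numpy as np
print(R.from_rotvec(arm.observe()["eef_rot"]).as_matrix().round(3))
import cv2
for n,(x,y,w,h) in {"top":(170,150,190,140),"side":(150,170,220,165)}.items():
    i=cv2.imread(f"pics/{n}0.png")[y:y+h,x:x+w]; cv2.imwrite(f"pics/{n}0z.png",cv2.resize(i,None,fx=3.6,fy=3.6,interpolation=cv2.INTER_CUBIC))
E
```

```text
[[ 0.359 -0.001 -0.933]
 [ 0.933 -0.002  0.359]
 [-0.002 -1.    -0.   ]]
```

View zooms.

View pics/top0z.png

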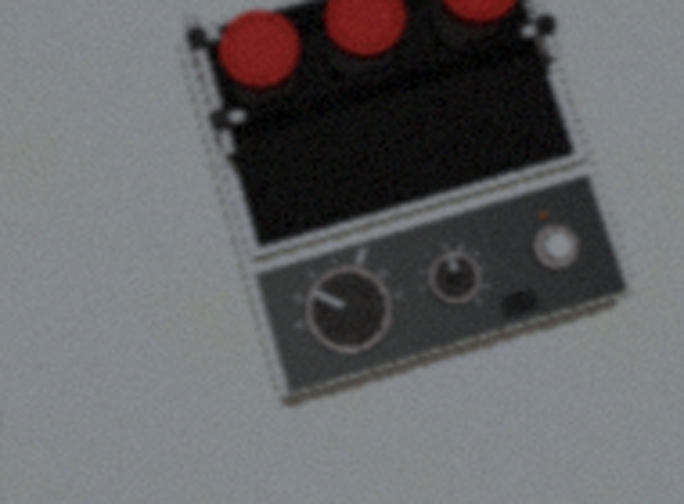

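View pics/side0z.png

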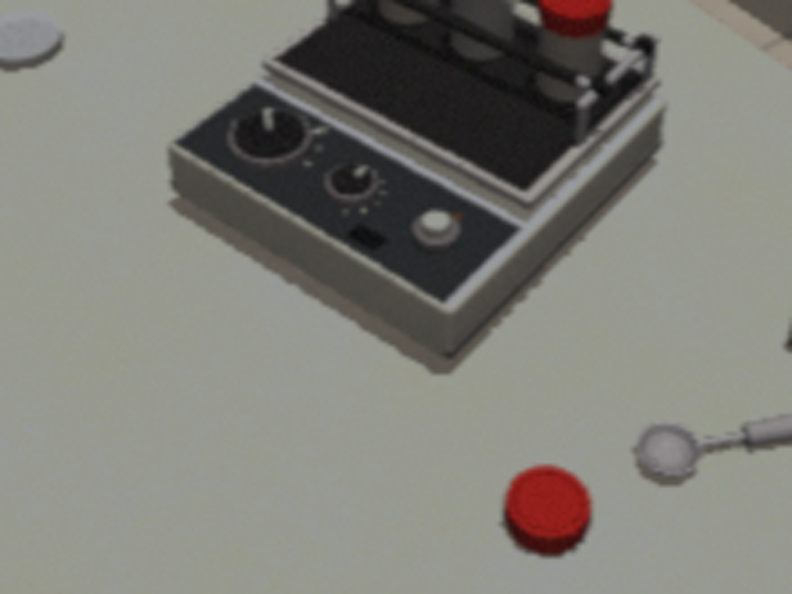

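```bash
cat > h.py <<'E'
import cv2,numpy as np
from rig import arm,optics
from scipy.spatial.transform import Rotation as R
def ray(c,u,v):
    d=c["pose"][:3,:3]@np.array([(u-c["cx"])/c["fx"],(v-c["cy"])/c["fy"],1]); return c["pose"][:3,3],d
def plane(c,u,v,z):
    o,d=ray(c,u,v); return o+d*(z-o[2])/d[2]
def proj(c,p):
    q=c["pose"][:3,:3].T@(np.asarray(p)-c["pose"][:3,3]); return q[0]/q[2]*c["fx"]+c["cx"],q[1]/q[2]*c["fy"]+c["cy"]
def rect(c,x0,x1,y0,y1,z,s=2.0):
    # rectify the plane z: up = +x, left=+y, s px per mm
    P=np.float32([[x1,y1],[x1,y0],[x0,y0],[x0,y1]])
    src=np.float32([proj(c,[*p,z]) for p in P]); W=int((y1-y0)*s);H=int((x1-x0)*s)
    M=cv2.getPerspectiveTransform(src,np.float32([[0,0],[W,0],[W,H],[0,H]]))
    return cv2.warpPerspective(cv2.cvtColor(c["pixels"],cv2.COLOR_RGB2BGR),M,(W,H),flags=cv2.INTER_CUBIC)
E
python3 - <<'E'
from h import *
T=optics.camera("top");S=optics.camera("side")
z=3.6
t=lambda x,y:(170+x/z,150+y/z); s=lambda x,y:(150+x/z,170+y/z)
for n,a,b,h in [("dial",t(349,308),s(268,131),92),("button",t(558,245),s(437,218),100),("timer",t(455,276),s(351,180),92),("cornerFL",t(288,398),s(170,150),78),("cornerFR",t(625,291),s(447,307),78)]:
    print(n,plane(T,*a,h).round(1),plane(S,*b,h).round(1))
for n,c in (("t",T),("s",S)):
    cv2.imwrite(f"pics/rect_{n}.png",rect(c,400,650,-180,160,92,2.2))
E
```

```text
dial [454.7 -39.2  92. ] [455.9 -38.8  92. ]
button [ 504.1 -221.9  100. ] [ 507.5 -223.3  100. ]
timer [ 480.2 -132.2   92. ] [ 480.1 -135.9   92. ]
cornerFL [379.6  15.4  78. ] [378.1   5.5  78. ]
cornerFR [ 464.8 -282.3   78. ] [ 466.7 -291.1   78. ]
```

```bash
python3 - <<'E'
from h import *
T=optics.camera("top");S=optics.camera("side")
A=[rect(c,400,540,-270,10,92,2.8) for c in (T,S)]
for a in A:
  for p in ([455,-39],[505.5,-222.5]):
    cv2.circle(a,(int((10-p[1])*2.8),int((540-p[0])*2.8)),2,(0,255,0),-1)
  cv2.circle(a,(int((10+39)*2.8),int((540-455)*2.8)),int(39*2.8),(0,255,0),1)
cv2.imwrite("pics/rect.png",A[0]);cv2.imwrite("pics/rect2.png",A[1]);print(A[0].shape)
E
```

```text
(392, 784, 3)
```

View pics/rect.png

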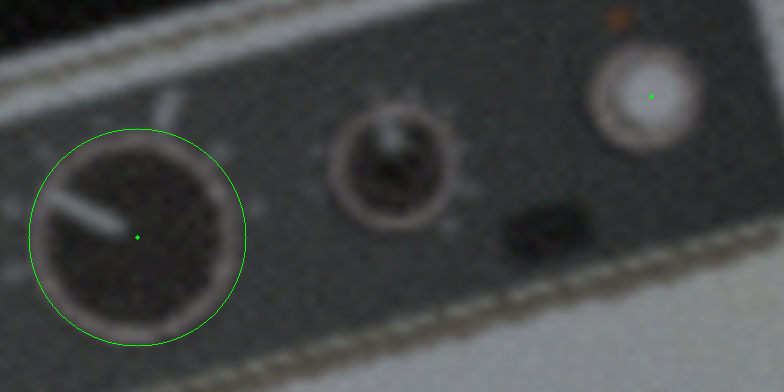

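View pics/rect2.png

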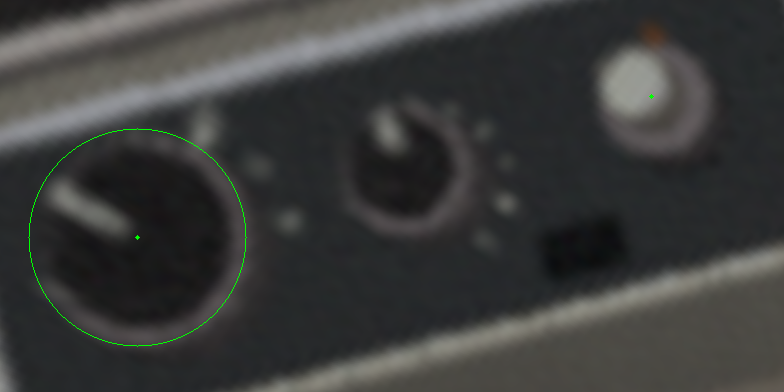

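```bash
python3 - <<'E'
from h import *
print(arm.observe()["clock"])
for n in ("top","side"):
  c=optics.camera(n)
  a=rect(c,410,500,-85,5,92,6);cv2.imwrite(f"pics/dial_{n}.png",a)
  c0=dict(c);c0["pixels"]=cv2.imread(f"pics/{n}0.png")[:,:,::-1]
  b=rect(c0,410,500,-85,5,92,6)
  for i in (a,b):
    g=cv2.cvtColor(i,cv2.COLOR_BGR2GRAY).astype(float);yy,xx=np.mgrid[:g.shape[0],:g.shape[1]]
    X=500-yy/6;Y=5-xx/6;r=np.hypot(X-455,Y+39)
    m=(r<29); th=np.percentile(g[m],88) ; k=m&(g>max(th,g[m].mean()+2*g[m].std()))
    p=np.c_[X[k],Y[k]];mu=p.mean(0);w,v=np.linalg.eigh(np.cov(p.T));d=v[:,1]; d=d*np.sign(d@(mu-[455,-39]))
    print(n,k.sum(),mu.round(1),np.degrees(np.arctan2(d[0],d[1])).round(1),np.sqrt(w).round(1), np.degrees(np.arctan2(mu[0]-455,mu[1]+39)))
cv2.imwrite("pics/dial_cmp.png",np.hstack([cv2.resize(cv2.imread(f"pics/dial_{n}.png"),(390,390)) for n in("top","side")]))
E
```

```text
0.35
top 5870 [463.2 -22.9] 26.0 [2.1 6.3] 27.018202744146542
top 5867 [463.3 -22.8] 26.0 [2.1 6.2] 27.029392200133735
side 6549 [464.1 -23.1] 25.6 [2.4 6.4] 29.63948736418761
side 6484 [464.1 -23.1] 26.0 [2.3 6.3] 29.607625374864668
```

View pics/dial_cmp.png

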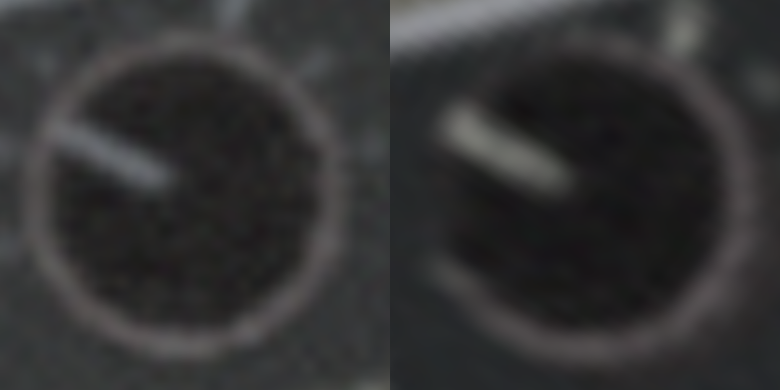

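```bash
python3 - <<'E'
from h import *
T=optics.camera("top")
hsv=cv2.cvtColor(T["pixels"],cv2.COLOR_RGB2HSV)
m=((hsv[...,0]<8)|(hsv[...,0]>172))&(hsv[...,1]>170)&(hsv[...,2]>90)
n,l,st,ce=cv2.connectedComponentsWithStats(m.astype(np.uint8))
a=np.radians(16);ex=np.array([np.cos(a),np.sin(a)]);ey=np.array([-ex[1],ex[0]])
for i in range(1,n):
    if st[i,4]>100 :
        p=plane(T,*ce[i],200); q=p[:2]-[455,-39]; print(ce[i].round(),st[i,4],p.round(), "rel dial, shaker axes",(q@ex).round(),(q@ey).round())
q=np.array([50.5,-183.5]);print("button",q@ex,q@ey); q=np.array([25,-95]);print("timer",q@ex,q@ey)
E
```

```text
[435. 119.] 151 [ 782. -553.  200.] rel dial, shaker axes 173.0 -584.0
[389. 123.] 153 [ 775. -411.  200.] rel dial, shaker axes 205.0 -446.0
[303. 145.] 310 [ 710. -151.  200.] rel dial, shaker axes 215.0 -178.0
[271. 154.] 317 [684. -56. 200.] rel dial, shaker axes 216.0 -79.0
[242. 163.] 325 [660.  32. 200.] rel dial, shaker axes 217.0 11.0
[118. 170.] 252 [647. 394. 200.] rel dial, shaker axes 304.0 363.0
[111. 206.] 401 [541. 406. 200.] rel dial, shaker axes 205.0 404.0
[390. 238.] 254 [ 431. -382.  200.] rel dial, shaker axes -118.0 -323.0
button -2.035739147534242 -190.31120767343998
timer -2.154006404156948 -98.21079500956527
```

```bash
python3 -m pendant '[[-0.88,0,-1,0,0,0],[-0.88,0,-1,0,0,0],[-0.88,0,-1,0,0,0],[-0.88,0,-1,0,0,0],[-0.88,0,-1,0,0,0],[-0.88,0,-1,0,0,0],[-0.88,0,-1,0,0,0],[-0.88,0,-1,0,0,0],[-0.88,0,-1,0,0,0],[-0.88,0,-1,0,0,0]]' 0 20
python3 -m pendant '[[-0.88,0,-1,0,0,0],[-0.88,0,-1,0,0,0],[-0.98,0,-0.56,0,0,0],[-0.98,0,-0.56,0,0,0],[-0.98,0,-0.56,0,0,0],[-0.98,0,-0.56,0,0,0],[-0.98,0,-0.56,0,0,0],[-0.98,0,-0.56,0,0,0]]'
```

```text
clock: 1.33
tool_pos: [388.5, 309.9, 219.0]
eef_rot: [-1.361, -0.935, 0.934]
ft_force: [0.4, 0.4, -0.2]
grip_width: 0.334
clock: 2.0
tool_pos: [444.4, 83.6, 219.0]
eef_rot: [-1.361, -0.935, 0.934]
ft_force: [1.1, -0.2, 0.7]
grip_width: 0.007
```

```bash
python3 -m pendant '[[-0.98,0,-0.56,0,0,0],[-0.98,0,-0.56,0,0,0],[-0.98,0,-0.56,0,0,0],[-0.98,0,-0.56,0,0,0],[-0.98,0,-0.56,0,0,0]]'
python3 -m pendant '[[0,0,0,0,0.97,0],[0,0,0,0,0.97,0],[0,0,0,0,0.97,0],[0,0,0,0,0.97,0],[0,0,0,0,0.97,0],[0,0,0,0,0.97,0],[0,0,0,0,0.97,0],[0,0,0,0,0,0],[0,0,0,0,0,0]]'
cat >> h.py <<'E'
def wrist():
    s=arm.observe(); c=optics.camera("wrist"); H=np.eye(4); H[:3,:3]=R.from_rotvec(s["eef_rot"]).as_matrix(); H[:3,3]=s["tool_pos"]
    c["pose"]=H@c["T_tool_cam"]; return s,c
E
python3 - <<'E'
from h import *
s,c=wrist(); print(s["joints"].round(2),s["tool_pos"].round(1)); print(R.from_rotvec(s["eef_rot"]).as_matrix().round(3))
i=np.ascontiguousarray(c["pixels"][:,:,::-1]); u,v=proj(c,[455,-39,92]); cv2.circle(i,(int(u),int(v)),3,(0,255,0),-1);cv2.imwrite("pics/w1.png",i)
E
```

```text
clock: 2.42
tool_pos: [465.7, -55.9, 219.0]
eef_rot: [-1.361, -0.935, 0.934]
ft_force: [1.3, 0.6, 0.2]
grip_width: 0.004
clock: 3.17
tool_pos: [465.6, -54.4, 218.8]
eef_rot: [-1.531, -0.413, 0.413]
ft_force: [-0.0, -0.4, 0.6]
grip_width: 0.008
[-0.14  0.34  0.29  1.93 -0.12  0.88  0.74] [465.6 -54.4 218.8]
[[ 0.864  0.    -0.503]
 [ 0.503 -0.     0.864]
 [ 0.    -1.    -0.   ]]
```

View pics/w1.png

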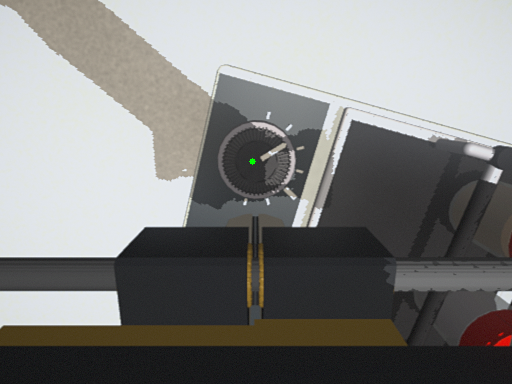

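```bash
python3 - <<'E'
from h import *
s,c=wrist()
i=np.ascontiguousarray(c["pixels"][:,:,::-1])
cv2.imwrite("pics/w1z.png",cv2.resize(i[95:240,180:340],None,fx=4,fy=4,interpolation=cv2.INTER_CUBIC))
E
```

```text
(no output)
```

View pics/w1z.png

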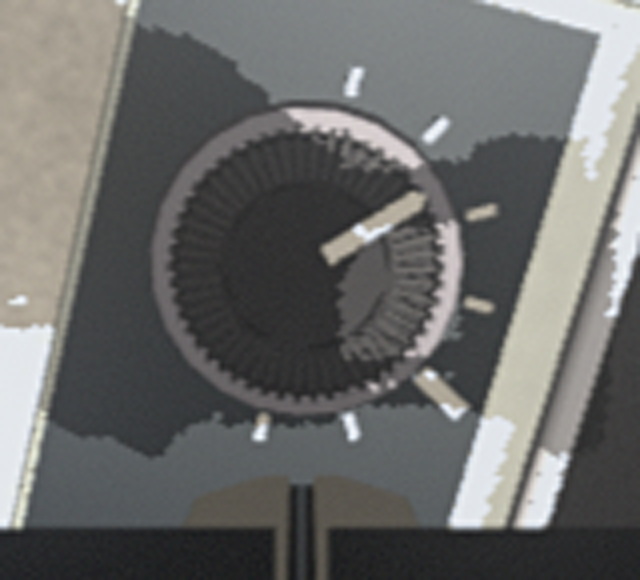

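```bash
python3 - <<'E'
from h import *
s,c=wrist()
print(plane(c,256.5,160.5,92).round(1))
P=[(355,80),(437,130),(482,212),(480,305),(440,393),(350,427),(261,428)]
Q=np.array([plane(c,180+u/4,95+v/4,78)[:2] for u,v in P])
A=np.c_[2*Q,np.ones(7)];k=[0,1,2,3,5,6];x=np.linalg.lstsq(A[k],(Q[k]**2).sum(1),rcond=None)[0];C=x[:2];print("marks centre",C.round(1),np.sqrt(x[2]+C@C))
for q in Q: print(np.degrees(np.arctan2(*(q-C)[::-1])).round(1),end=" ")
a,b=[plane(c,180+u/4,95+v/4,92)[:2] for u,v in((330,253),(420,200))]
print("\nptr az",np.degrees(np.arctan2(*(b-a)[::-1])),np.degrees(np.arctan2(*(b-C)[::-1])),np.linalg.norm(a-C),np.linalg.norm(b-C))
print("knurl top/bottom",[plane(c,180+u/4,95+v/4,92)[:2].round(1) for u,v in((168,262),(445,262),(306,125),(306,400))])
s2=s["tool_pos"][:2]; M=R.from_rotvec(s["eef_rot"]).as_matrix()
print("centre rel TCP in tool:",M.T@np.r_[C-s2,0])
E
```

```text
[457.3 -36.3  92. ]
marks centre [458.1 -37.7] 45.05059410152003
104.9 75.0 45.3 15.4 -14.9 -45.2 -74.6 
ptr az 60.846949119142934 61.40415426745494 6.805253918687081 31.303460627102933
knurl top/bottom [array([428.9, -52.8]), array([485.9, -19.8]), array([441.2,  -8.7]), array([474.4, -65.7])]
centre rel TCP in tool: [ 2.01347672e+00 -1.40074385e-03  1.82872413e+01]
```

```bash
python3 -m pendant '[[0.08,0.9,-0.15,0,0,0],[0,0.9,0,0,0,0],[0,0.9,0,0,0,0],[0,0.9,0,0,0,0],[0,0.9,0,0,0,0],[0,0,0,0,0,0],[0,0,0,0,0,0],[0,0,0,0,0,0]]'
python3 -m pendant '[[0,0.16,0,0,0,0],[0,0.04,0,0,0,0],[0,0,0,0,0,0],[0,0,0,0,0,0]]'
```

```text
clock: 3.98
tool_pos: [469.9, -57.1, 107.1]
eef_rot: [-1.532, -0.412, 0.41]
ft_force: [0.6, 0.1, -0.5]
grip_width: 0.007
clock: 4.32
tool_pos: [469.4, -56.8, 101.7]
eef_rot: [-1.532, -0.412, 0.41]
ft_force: [1.2, 0.1, 0.6]
grip_width: 0.005
```

```bash
python3 -m pendant '[[0,0.16,0,0,0,0],[0,0.16,0,0,0,0],[0,0,0,0,0,0],[0,0,0,0,0,0]]'
python3 -m pendant '[[0,0.04,0,0,0,0],[0,0,0,0,0,0],[0,0,0,0,0,0]]'
python3 -m pendant '[[0,0.04,0,0,0,0],[0,0,0,0,0,0],[0,0,0,0,0,0]]'
```

```text
clock: 4.65
tool_pos: [468.8, -56.8, 92.8]
eef_rot: [-1.531, -0.41, 0.412]
ft_force: [0.6, 0.5, 0.7]
grip_width: 0.006
clock: 4.9
tool_pos: [469.2, -56.8, 92.3]
eef_rot: [-1.532, -0.411, 0.411]
ft_force: [-0.1, 0.8, 1.7]
grip_width: 0.004
clock: 5.15
tool_pos: [469.4, -56.8, 92.2]
eef_rot: [-1.531, -0.412, 0.41]
ft_force: [-1.6, 0.0, 9.7]
grip_width: 0.006
```

```bash
python3 -m pendant '[[-0.053,0,0.0016,0,0.6,0],[-0.053,0,0.0016,0,0.6,0],[-0.053,0,0.0016,0,0.6,0],[-0.053,0,0.0016,0,0.6,0],[-0.053,0,0.0016,0,0.6,0],[0,0,0,0,0,0]]'
python3 - <<'E'
from h import *
s,c=wrist(); print(s["tool_pos"].round(1),s["ft_force"].round(1))
i=np.ascontiguousarray(c["pixels"][:,:,::-1])
cv2.imwrite("pics/w2.png",i)
E
```

```text
clock: 5.65
tool_pos: [464.1, -59.4, 92.2]
eef_rot: [-1.564, -0.176, 0.172]
ft_force: [-0.6, 0.6, 8.2]
grip_width: 0.01
[464.1 -59.4  92.2] [-0.6  0.6  8.2]
```

View pics/w2.png

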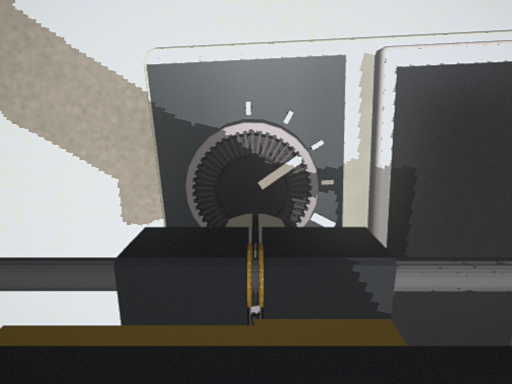

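```bash
python3 -m pendant '[[-0.053,0,0.0016,0,0.6,0],[-0.053,0,0.0016,0,0.6,0],[-0.053,0,0.0016,0,0.6,0],[-0.053,0,0.0016,0,0.6,0],[-0.053,0,0.0016,0,0.6,0],[-0.053,0,0.0016,0,0.6,0],[-0.053,0,0.0016,0,0.6,0],[-0.053,0,0.0016,0,0.6,0],[-0.053,0,0.0016,0,0.6,0],[0,0,0,0,0,0]]'
python3 - <<'E'
from h import *
s,c=wrist(); print(s["tool_pos"].round(1),s["ft_force"].round(1))
i=np.ascontiguousarray(c["pixels"][:,:,::-1])
cv2.imwrite("pics/w3.png",i)
E
```

```text
clock: 6.53
tool_pos: [454.2, -59.7, 92.3]
eef_rot: [-1.558, 0.244, -0.255]
ft_force: [2.5, -1.4, 5.1]
grip_width: 0.006
[454.2 -59.7  92.3] [ 2.5 -1.4  5.1]
```

View pics/w3.png

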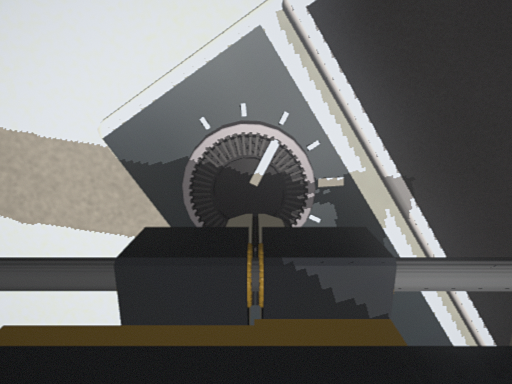

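```bash
python3 -m pendant '[[0,0.04,0,0,0,0],[0,0.02,0,0,0,0],[0,0,0,0,0,0]]'
python3 -m pendant '[[-0.053,0,0.0016,0,0.6,0],[-0.053,0,0.0016,0,0.6,0],[-0.053,0,0.0016,0,0.6,0],[-0.053,0,0.0016,0,0.6,0],[-0.053,0,0.0016,0,0.6,0],[-0.053,0,0.0016,0,0.6,0],[0,0,0,0,0,0]]'
python3 - <<'E'
from h import *
s,c=wrist(); print(s["tool_pos"].round(1),s["ft_force"].round(1))
i=np.ascontiguousarray(c["pixels"][:,:,::-1])
cv2.imwrite("pics/w4.png",i)
E
```

```text
clock: 6.83
tool_pos: [454.4, -59.8, 92.0]
eef_rot: [-1.556, 0.242, -0.253]
ft_force: [0.1, -0.4, 17.2]
grip_width: 0.002
clock: 7.42
tool_pos: [447.0, -57.2, 92.0]
eef_rot: [-1.505, 0.525, -0.537]
ft_force: [-0.4, -3.0, 17.6]
grip_width: 0.005
[447.  -57.2  92. ] [-0.4 -3.  17.6]
```

View pics/w4.png

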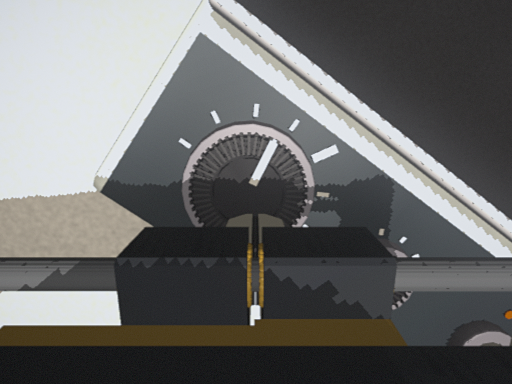

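```bash
python3 -m pendant '[[-0.053,0,0.0016,0,0.6,0],[-0.053,0,0.0016,0,0.6,0],[-0.053,0,0.0016,0,0.6,0],[-0.053,0,0.0016,0,0.6,0],[-0.053,0,0.0016,0,0.6,0],[-0.053,0,0.0016,0,0.6,0],[-0.053,0,0.0016,0,0.6,0],[-0.053,0,0.0016,0,0.6,0],[-0.053,0,0.0016,0,0.6,0],[0,0,0,0,0,0]]'
python3 - <<'E'
from h import *
s,c=wrist(); print(s["tool_pos"].round(1),s["ft_force"].round(1))
i=np.ascontiguousarray(c["pixels"][:,:,::-1])
cv2.imwrite("pics/w5.png",i)
E
```

```text
clock: 8.3
tool_pos: [438.7, -48.9, 92.0]
eef_rot: [-1.356, 0.942, -0.952]
ft_force: [-3.1, -4.3, 20.8]
grip_width: 0.01
[438.7 -48.9  92. ] [-3.1 -4.3 20.8]
```

View pics/w5.png

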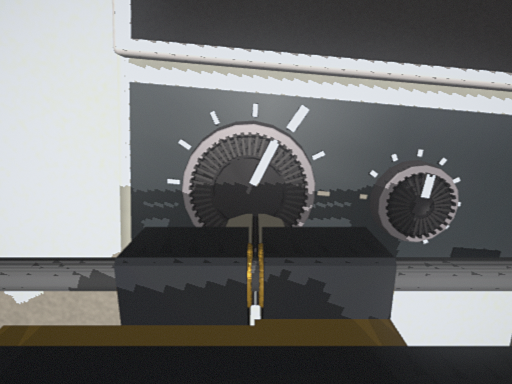

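```bash
python3 -m pendant '[[-0.053,0,0.0016,0,0.6,0],[-0.053,0,0.0016,0,0.6,0],[-0.026,0,0.0008,0,0.3,0],[0,0,0,0,0,0],[0,0,0,0,0,0]]'
python3 - <<'E'
from h import *
s,c=wrist(); print(s["tool_pos"].round(1),s["ft_force"].round(1))
i=np.ascontiguousarray(c["pixels"][:,:,::-1])
cv2.imwrite("pics/w6.png",cv2.resize(i[80:240,150:350],None,fx=3.5,fy=3.5,interpolation=cv2.INTER_CUBIC))
E
```

```text
clock: 8.77
tool_pos: [437.3, -46.0, 91.9]
eef_rot: [-1.299, 1.054, -1.064]
ft_force: [-4.3, -3.8, 21.3]
grip_width: 0.005
[437.3 -46.   91.9] [-4.3 -3.8 21.3]
```

View pics/w6.png

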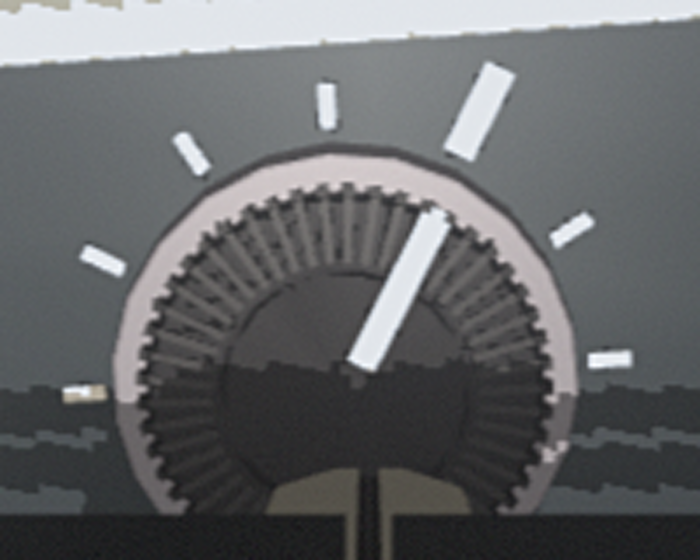

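```bash
python3 -m pendant '[[0,-0.1,0,0,0,0],[0,-0.3,0,0,0,0],[0,-0.8,0,0,0,0],[0,-0.8,0,0,0,0],[0,-0.8,0,0,0,0],[0,-0.4,0,0,0,0],[0,0,0,0,0,0],[0,0,0,0,0,0]]'
python3 - <<'E'
from h import *
s,c=wrist(); print(s["tool_pos"].round(1),s["ft_force"].round(1))
M=R.from_rotvec(s["eef_rot"]).as_matrix();print(M.round(3));print("to button, tool mm",M.T@np.r_[np.array([505.5,-222.5])-s["tool_pos"][:2],0])
i=np.ascontiguousarray(c["pixels"][:,:,::-1])
cv2.imwrite("pics/w7.png",i);cv2.imwrite("pics/w7z.png",cv2.resize(i[60:240,150:350],None,fx=3.3,fy=3.3,interpolation=cv2.INTER_CUBIC))
E
```

```text
clock: 9.48
tool_pos: [436.2, -41.5, 169.4]
eef_rot: [-1.299, 1.056, -1.055]
ft_force: [-0.8, 1.3, 0.3]
grip_width: 0.005
[436.2 -41.5 169.4] [-0.8  1.3  0.3]
[[ 0.205 -0.     0.979]
 [-0.979  0.001  0.205]
 [-0.001 -1.    -0.   ]]
to button, tool mm [ 1.91334744e+02 -1.38586166e-01  3.07733003e+01]
```

View pics/w7z.png

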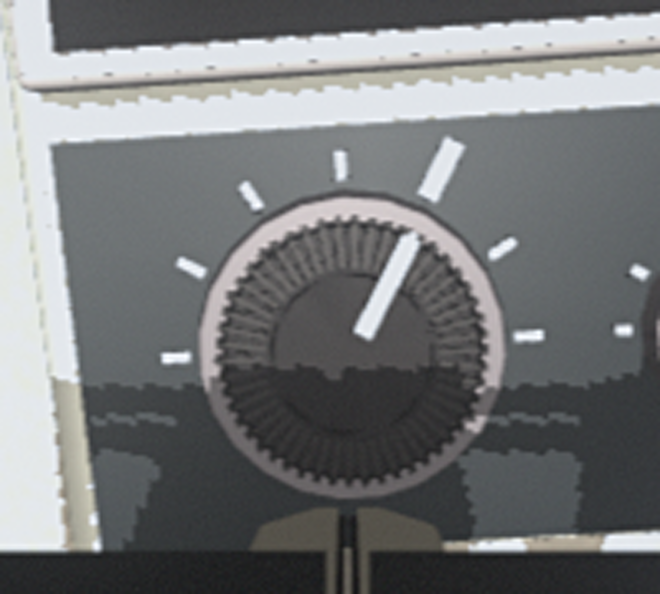

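View pics/w7.png

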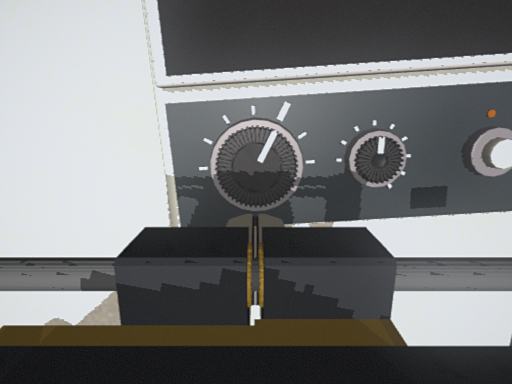

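```bash
python3 - <<'E'
from h import *
s,c=wrist()
f=lambda u,v,z:plane(c,150+u/3.3,60+v/3.3,z)[:2]
az=lambda p:np.degrees(np.arctan2(p[1],p[0])).round(1)
a,b=f(364,336,92),f(412,236,92);print("ptr dir",az(b-a),"len",np.linalg.norm(b-a))
a,b=f(429,197,78),f(454,143,78);print("long mark dir",az(b-a),"len",np.linalg.norm(b-a))
P=[(176,357),(191,268),(251,195),(341,166),(503,248),(529,335)]
print([f(u,v,78).round(1) for u,v in P[::5]], "0-6 line az", az(f(*P[0],78)-f(*P[5],78)))
C=(f(*P[0],78)+f(*P[5],78))/2;print(C, az(f(412,236,92)-C))
E
python3 -m pendant '[[0.9,0,0.15,0,0,0],[0.9,0,0.15,0,0,0],[0.9,0,0.15,0,0,0],[0.9,0,0.15,0,0,0],[0.9,0,0.15,0,0,0],[0.9,0,0.15,0,0,0],[0.9,0,0.15,0,0,0],[0.9,0,-0.5,0,0,0],[0,0,-0.5,0,0,0],[0,0,0,0,0,0]]'
python3 - <<'E'
from h import *
s,c=wrist(); print(s["tool_pos"].round(1),s["ft_force"].round(1))
i=np.ascontiguousarray(c["pixels"][:,:,::-1])
u,v=proj(c,[505.5,-222.5,100]);print(u,v);cv2.imwrite("pics/w8.png",i)
E
```

```text
ptr dir -13.5 len 26.095361390888858
long mark dir -12.7 len 14.034130848574378
[array([444.9,   5.6]), array([468.7, -80.9])] 0-6 line az 105.4
[456.78214801 -37.67431177] -14.3
clock: 10.42
tool_pos: [470.9, -220.3, 168.5]
eef_rot: [-1.299, 1.065, -1.059]
ft_force: [-0.3, 0.5, -0.6]
grip_width: 0.007
[ 470.9 -220.3  168.5] [-0.3  0.5 -0.6]
267.94702206171104 153.99116456141985
```

View pics/w8.png

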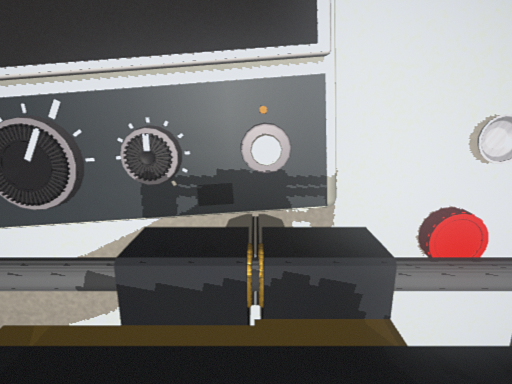

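```bash
python3 - <<'E'
from h import *
s,c=wrist(); p=plane(c,266,150,100); M=R.from_rotvec(s["eef_rot"]).as_matrix()
print(p.round(1),s["tool_pos"].round(1),(M.T@(p-s["tool_pos"])).round(1))
E
```

```text
[ 510.  -218.5  100. ] [ 472.6 -218.5  168.5] [ 7.6 68.4 36.7]
```

```bash
python3 -m pendant '[[0.33,0,0.71,0,0,0],[0,0,0.71,0,0,0],[0,0.8,0,0,0,0],[0,0.8,0,0,0,0],[0,0.7,0,0,0,0],[0,0,0,0,0,0],[0,0,0,0,0,0]]'
python3 - <<'E'
from h import *
s,c=wrist(); print(s["tool_pos"].round(1),s["ft_force"].round(1))
cv2.imwrite("pics/w9.png",np.ascontiguousarray(c["pixels"][:,:,::-1]))
c=optics.camera("side"); cv2.imwrite("pics/s9.png",cv2.resize(c["pixels"][170:290,190:350,::-1],None,fx=4,fy=4,interpolation=cv2.INTER_CUBIC))
E
```

```text
clock: 11.1
tool_pos: [511.0, -217.3, 111.1]
eef_rot: [-1.3, 1.058, -1.053]
ft_force: [0.6, 0.7, 0.3]
grip_width: 0.005
[ 511.  -217.3  111.1] [0.6 0.7 0.3]
```

View pics/w9.png

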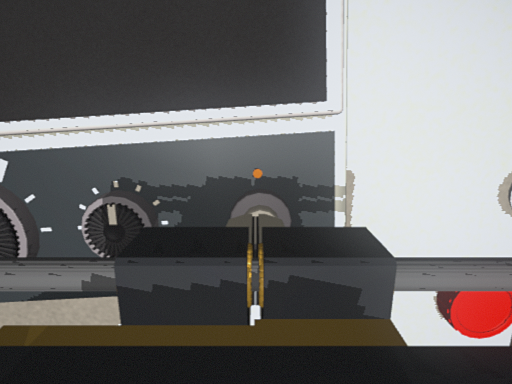

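View pics/s9.png

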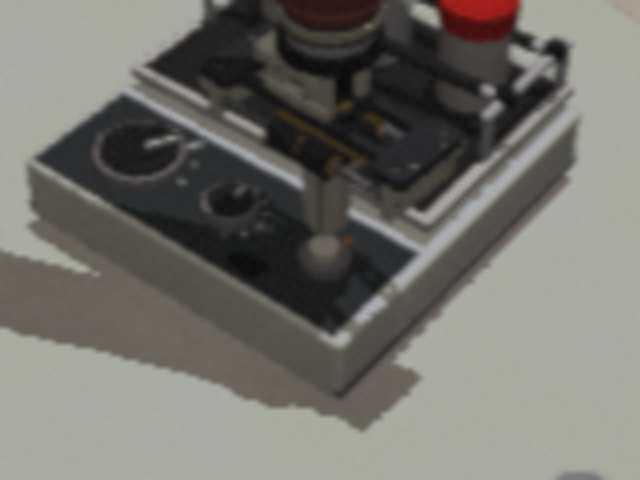

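```bash
python3 -m pendant '[[0.06,0.2,-0.1,0,0,0],[0,0.2,0,0,0,0],[0,0.08,0,0,0,0],[0,0.08,0,0,0,0],[0,0,0,0,0,0],[0,0,0,0,0,0]]'
python3 -m pendant '[[0,0.08,0,0,0,0],[0,0.06,0,0,0,0],[0,0,0,0,0,0],[0,0,0,0,0,0]]'
```

```text
clock: 11.7
tool_pos: [508.4, -221.1, 98.4]
eef_rot: [-1.299, 1.057, -1.057]
ft_force: [-0.6, -0.3, 2.0]
grip_width: 0.006
clock: 12.03
tool_pos: [508.5, -221.1, 94.9]
eef_rot: [-1.299, 1.057, -1.057]
ft_force: [-1.1, 0.5, 4.9]
grip_width: 0.008
```

```bash
python3 -m pendant '[[0,0.05,0,0,0,0],[0,0.04,0,0,0,0],[0,0,0,0,0,0],[0,0,0,0,0,0],[0,0,0,0,0,0]]'
```

```text
clock: 12.45
tool_pos: [508.5, -221.1, 94.2]
eef_rot: [-1.298, 1.057, -1.057]
ft_force: [-4.2, 2.0, 15.1]
grip_width: 0.006
```

```bash
python3 -m pendant '[[0,-0.2,0,0,0,0],[0,-0.6,0,0,0,0],[0,-0.9,0,0,0,0],[0,-0.9,0,0,0,0],[0,-0.9,0,0,0,0],[0,-0.5,-0.6,0,0,0],[0,0,-0.9,0,0,0],[0,0,0,0,0,0],[0,0,0,0,0,0],[0,0,0,0,0,0]]'
python3 - <<'E'
from h import *
s,c=wrist(); print(s["tool_pos"].round(1),s["ft_force"].round(1))
cv2.imwrite("pics/w10.png",np.ascontiguousarray(c["pixels"][:,:,::-1]))
E
```

```text
clock: 13.28
tool_pos: [472.7, -227.9, 191.9]
eef_rot: [-1.299, 1.056, -1.056]
ft_force: [0.8, 0.6, -0.9]
grip_width: 0.005
[ 472.7 -227.9  191.9] [ 0.8  0.6 -0.9]
```

View pics/w10.png

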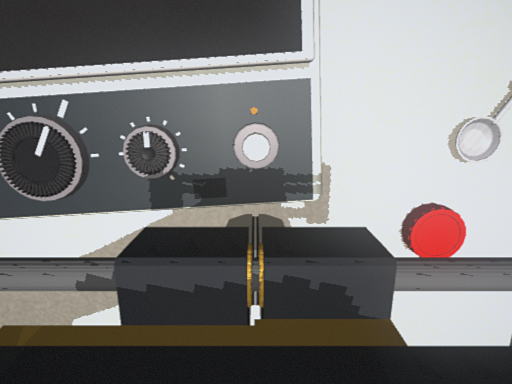

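The wrist view shows the speed pointer (41,142) in line with the long mark (63,108). The timer pointer (146,140) is unchanged, the button (256,148) is up, and the tool is clear of everything.

```bash
python3 -c "
from rig import arm
arm.job_done(); print(arm.observe()['clock'])"
```

```text
the job is handed in; nothing more can be done
the job is handed in; nothing more can be done
```

I set the speed dial to the long mark, pressed and released the start button, and handed the job in at about 13 s of the 48 s allowed. The hand-in gives no verdict.

- **Speed dial:** I dragged it clockwise with the closed fingertip at about 5 to 21 N. That is above the suggested 15 N at times, but well under the 40 N limit. The fingertip slipped once when the force fell to about 5 N, so I pressed harder and carried on. After I lifted off, the pointer lay about 119–121° round the dial, and the long mark is at 120°.
- **Start button:** I pressed it until it bottomed out, about 6 mm down at 15 N, then let go. In the last picture it looks up again, but I judged that by eye and did not measure its height.
- **Other things:** The timer pointer looks the same in the last picture. The force on the tool never pointed to contact with anything except the dial and the button. I did not re-measure the jars or the other items on the bench.
- **Disagreements:**
  - At the start the pointer sat about halfway between the second and third clicks (about 45°), although the task says it starts in a click. This did not affect the final setting, which I checked against the marks.
  - Two estimates of the button's centre differed by about 5 mm. I aimed between them, and the press worked.

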